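Fill the drying rack and push every ware board home

TASK

Get the drying rack ready: slide the waiting ware board into whichever bay is empty, and push home the board that is still sticking out, so that all three boards end fully home against the back stop with their bowls still standing in place. The bowls are unfired, so do not touch them; push the boards gently, never ram them into the rack, and leave the other things on the bench where they are.

Things in the scene. Friction and masses are not known exactly. Their poses are not given: they have to be found in the camera images.
- rack: steel drying frame fixed to the bench, 370 mm wide, 225 deep, 155 high; origin on the bench, middle of its mouth; x points into the bays, z up. Three bays along its y, 104 mm pitch, 98 mm clear between 6 mm thick, 25 mm high fixed guide strips from x = 0 on; their floor is the bench. Corner posts 25 mm square, 172 mm either side of the middle
- rail (a point): middle of the underside of the square 25 mm rail that spans the mouth above all bays (rack x = 0 to 25 mm, underside 110 mm above the bench): an upright hand cannot follow a board home under it, the tool must lean back out of the mouth by about 40 degrees. Behind it flat 16 mm bars run back above the guide strips, 131 to 135 mm up; otherwise the bays are open above
- stop (a point): foot of the stop, middle of its face: a rigid strip 30 mm high that closes the back of all three bays, face at rack x = 195 mm. A board that meets it is fully home; the resistance then rises sharply
- bay_near (a point): the bay at rack y = +104 mm, nearest the robot: point on the bench where the origin of a board lies when that board is fully home against the stop and centred in the bay (rack x = 105 mm, axes as the rack's)
- bay_mid (a point): the middle bay: point on the bench where the origin of a board lies when that board is fully home against the stop and centred in the bay (rack x = 105 mm, axes as the rack's)
- bay_far (a point): the bay at rack y = -104 mm, farthest from the robot: point on the bench where the origin of a board lies when that board is fully home against the stop and centred in the bay (rack x = 105 mm, axes as the rack's)
- board_1: wooden ware board, 180 mm long (x), 90 mm wide (y), 22 mm thick, loose on the bench, about 0.4 kg with two bowls (varies); takes 1 to 4 N to slide. Origin: centre of its underside; x along its length, roughly as the rack's x. One of the two boards in the rack: one is home, the other sticks 35 to 65 mm out of the mouth, in any two bays. When home its near end is 15 mm inside the mouth
- board_2: wooden ware board, 180 mm long (x), 90 mm wide (y), 22 mm thick, loose on the bench, about 0.4 kg with two bowls (varies); takes 1 to 4 N to slide. Origin: centre of its underside; x along its length, roughly as the rack's x. The other of the two boards already in the rack (see board_1). When home its near end is 15 mm inside the mouth
- board_3: wooden ware board, 180 mm long (x), 90 mm wide (y), 22 mm thick, loose on the bench, about 0.4 kg with two bowls (varies); takes 1 to 4 N to slide. Origin: centre of its underside; x along its length, roughly as the rack's x. The waiting board, on the bench in front of the rack's mouth, turned up to 15 degrees from the rack's x axis. When home its near end is 15 mm inside the mouth
- bowl_1a: unfired clay bowl, rim 78 mm across, 36 mm high, standing loose on board_1, centred 43 mm behind the board's middle along its x (so about 8 mm from the end and 6 mm from the long edges). Origin: centre of its foot, 22 mm above the bench
- bowl_1b: unfired clay bowl, rim 78 mm across, 36 mm high, standing loose on board_1, centred 43 mm ahead of the board's middle along its x (so about 8 mm from the end and 6 mm from the long edges). Origin: centre of its foot, 22 mm above the bench
- bowl_2a: unfired clay bowl, rim 78 mm across, 36 mm high, standing loose on board_2, centred 43 mm behind the board's middle along its x (so about 8 mm from the end and 6 mm from the long edges). Origin: centre of its foot, 22 mm above the bench
- bowl_2b: unfired clay bowl, rim 78 mm across, 36 mm high, standing loose on board_2, centred 43 mm ahead of the board's middle along its x (so about 8 mm from the end and 6 mm from the long edges). Origin: centre of its foot, 22 mm above the bench
- bowl_3a: unfired clay bowl, rim 78 mm across, 36 mm high, standing loose on board_3, centred 43 mm behind the board's middle along its x (so about 8 mm from the end and 6 mm from the long edges). Origin: centre of its foot, 22 mm above the bench
- bowl_3b: unfired clay bowl, rim 78 mm across, 36 mm high, standing loose on board_3, centred 43 mm ahead of the board's middle along its x (so about 8 mm from the end and 6 mm from the long edges). Origin: centre of its foot, 22 mm above the bench
- glaze_jar_1: bystander: white jar with white lid, 68 mm across, 85 mm high, origin at the centre of its underside
- glaze_jar_2: bystander: white jar with green lid, 68 mm across, 85 mm high, origin at the centre of its underside
- kiln_post_1: bystander: standing ceramic tube, 44 mm across, 75 mm high, origin at the centre of its underside
- kiln_post_2: bystander: standing ceramic tube, 44 mm across, 50 mm high, origin at the centre of its underside
- glaze_brush: bystander: brush lying flat, 190 mm long along x, origin under its middle
There are look-alikes about, which are no part of the job. Leave any purple look-alike of the board_2 alone.

How it is judged:
At the end, for the whole second after the job is handed in: Each of the three boards lies flat and at rest in a bay of its own, fully home: its origin within 4 mm of that bay's home point along the rack's x and within 12 mm across; all six bowls stand upright (within 0.1 rad) on their own boards, within 12 mm along and across of where they started on them (((x of board_1 in the frame of bay_near between -0.004 and 0.004 m and y of board_1 in the frame of bay_near between -0.012 and 0.012 m) or (x of board_1 in the frame of bay_mid between -0.004 and 0.004 m and y of board_1 in the frame of bay_mid between -0.012 and 0.012 m) or (x of board_1 in the frame of bay_far between -0.004 and 0.004 m and y of board_1 in the frame of bay_far between -0.012 and 0.012 m)) and angle between each of board_1, board_2, board_3's own z axis and vertical below 0.06 rad and height (world z) of each of board_1, board_2, board_3 below 0.006 m and linear speed of each of board_1, board_2, board_3 below 0.01 m/s and ((x of board_2 in the frame of bay_near between -0.004 and 0.004 m and y of board_2 in the frame of bay_near between -0.012 and 0.012 m) or (x of board_2 in the frame of bay_mid between -0.004 and 0.004 m and y of board_2 in the frame of bay_mid between -0.012 and 0.012 m) or (x of board_2 in the frame of bay_far between -0.004 and 0.004 m and y of board_2 in the frame of bay_far between -0.012 and 0.012 m)) and ((x of board_3 in the frame of bay_near between -0.004 and 0.004 m and y of board_3 in the frame of bay_near between -0.012 and 0.012 m) or (x of board_3 in the frame of bay_mid between -0.004 and 0.004 m and y of board_3 in the frame of bay_mid between -0.012 and 0.012 m) or (x of board_3 in the frame of bay_far between -0.004 and 0.004 m and y of board_3 in the frame of bay_far between -0.012 and 0.012 m)) and x of bowl_1a in the frame of board_1 between -0.055 and -0.031 m and y of bowl_1a in the frame of board_1 between -0.012 and 0.012 m and angle between each of bowl_1a, bowl_1b, bowl_2a, bowl_2b, bowl_3a, bowl_3b's own z axis and vertical below 0.1 rad and x of bowl_1b in the frame of board_1 between 0.031 and 0.055 m and y of bowl_1b in the frame of board_1 between -0.012 and 0.012 m and x of bowl_2a in the frame of board_2 between -0.055 and -0.031 m and y of bowl_2a in the frame of board_2 between -0.012 and 0.012 m and x of bowl_2b in the frame of board_2 between 0.031 and 0.055 m and y of bowl_2b in the frame of board_2 between -0.012 and 0.012 m and x of bowl_3a in the frame of board_3 between -0.055 and -0.031 m and y of bowl_3a in the frame of board_3 between -0.012 and 0.012 m and x of bowl_3b in the frame of board_3 between 0.031 and 0.055 m and y of bowl_3b in the frame of board_3 between -0.012 and 0.012 m); the robot touches nothing.
It fails at once if the hand or the arm presses on an unfired bowl (more than 1 N) (contact force between any of the fingers, the arm and bowl_1a above 1 N or contact force between any of the fingers, the arm and bowl_1b above 1 N or contact force between any of the fingers, the arm and bowl_2a above 1 N or contact force between any of the fingers, the arm and bowl_2b above 1 N or contact force between any of the fingers, the arm and bowl_3a above 1 N or contact force between any of the fingers, the arm and bowl_3b above 1 N).
It fails at once if a board is rammed against the rack (more than 45 N) (contact force between any of board_1, board_2, board_3 and rack above 45 N).
It fails at once if the jars, kiln posts or brush are shifted by more than 15 mm (distance of any of glaze_jar_1, glaze_jar_2, kiln_post_1, kiln_post_2, glaze_brush from where it was at the start of the episode above 0.015 m).
It also fails if it takes over 72 s, if anything falls off the work surface, if the arm or the gripper's body presses on something with over 40 N, if the wrist force passes 120 N, or if a joint passes its speed limit or range.

ROBOT

A 7-joint arm with a two-finger parallel gripper is mounted at the origin on the work surface. World frame = base frame: x ahead of the robot, y to its left, z up, the work surface at z = 0. Lengths are in m, angles in rad, forces in N, time in s.
With the tool pointing down it reaches from about 0.4 to 0.85 m from the base axis. Payload 4.5 kg.
Tool frame: the origin (TCP) lies at the very end of the fingers, on their centre line; the grasp point (between the pads) lies 19 mm behind it; z points along the fingers, y is the line along which they close (so a half turn about z gives the same grasp; the last joint's range is limited). The gripper opens to 88 mm and grips with 3 to 60 N. Pads are 18 mm wide; open, the fingers measure 123 mm over their backs; the gripper's body (75 mm by 187 mm) begins 45 mm behind the grasp point.
Start: joints at [-1.127, 0.689, -0.195, 1.565, 0.157, 0.902, -0.215], TCP at [0.249, 0.573, 0.239] pointing down, gripper open.
Joint ranges: [-3.01, 3.01], [-0.46, 2.08], [-1.47, 1.51], [0.13, 2.56], [-1, 4.14], [0.04, 2.09], [-2.66, 2.66]. Speed limits (rad/s): [2.57, 2.57, 3.14, 3.14, 3.14, 3.14, 3.14].

INTERFACE

Orientations are given as a unit quaternion [x, y, z, w].
In Python, from plant import r gives the robot as it stands. The module is installed in compiled form; this text tells all that it offers.
- The arm moves only by the shell command python3 -m pendant 'ROWS' [FORCE]. ROWS is JSON, one flat list of numbers, 7 for each row, row after row: the opening, from 0 (shut) to 1 (fully open), then the shift along the tool's x, y, z scaled (see below), then the turn, a rotation vector about the tool's x, y, z scaled (see below). A call has 1 to 12 rows; each row is the pose to reach, as a shift and turn from the pose commanded when the call began, along the tool's axes at that moment; what a row does not reach only later rows make up. The controller multiplies each number of a shift by 0.15 m and each number of a turn by pi/2 rad. A row lasts 1/10 s, in which the tool goes at most 50 mm and 8.59 degrees, less where a joint would pass 70% of its speed; a pose out of reach is approached as far as the arm can. A call with a number of a shift or a turn outside -1 to 1 is refused whole. A call with a gripper value outside its range is refused whole. The fingers move at their own pace and stop on an object; FORCE is the grip in N (left out, the last holds). Time passes only in rows, so rows that repeat a pose let the fingers close. It gives the time, the measured TCP pose, the force, the opening and the grip force at its end, in the units of the state.
- r.get_state(): the state, without advancing time (a new reading comes with each control period).
- r.snapshot(name): name is "scene" or "top" or "wrist"; returns a dict with "img" (420x560x3 uint8, red, green, blue), "mtx" (3x3 intrinsics, pixels), "cam_to_world" (4x4, takes a point from camera to world coordinates). Camera axes: x right, y up, looking along -z (the intrinsics and any distortion apply to the point x, -y, -z); pixel columns grow to the right and rows downward; lengths in m; the calibration is good to about 2 mm. A picture is of the moment at which its call begins. There is no depth.
- r.finish_job(): hands the job in; it is judged then, once.
The state is a dict: "clock": time; "q": joint angles; "qd": joint speeds; "joint_torque": joint torques, N m; "tool_pos": TCP position; "eef_rot": TCP orientation; "contact_force": force on the tool from outside, world axes, zero at the start; "moment": the same for the moment, N m; "opening": opening from 0.0 (shut) to 1.0 (fully open); "finger_force": force on a finger pad.
Only numpy, scipy, OpenCV 4.12 (cv2) and the standard library are available. Lean on these libraries where they do the work, as an engineer would, in place of code of your own. Each camera call takes 0.05 s, during which the arm holds its last target. There are 200 camera calls.

## Working session

There is one attempt and no reset: what is moved stays moved. The work goes in short steps, Python scripts to look and compute and a shell command to move; the robot and the scene stay as the last step left them, time stands still between calls to the robot, and variables do not carry over. Pictures are saved under pics/ and viewed, at most 10 in all, crops included, and the job is handed in when it is done.

```bash
mkdir -p pics; python3 - <<'E'
from plant import r
import cv2
s=r.get_state();print({k:s[k] for k in('clock','tool_pos','eef_rot','contact_force','opening')})
for n in('scene','top'):
    d=r.snapshot(n);cv2.imwrite(f'pics/{n}0.png',cv2.resize(d['img'][...,::-1],None,fx=1.42,fy=1.42));print(n,d['mtx'].tolist(),d['cam_to_world'].round(4).tolist())
E
```

```text
{'clock': 0.0, 'tool_pos': array([0.24881303, 0.57264189, 0.23792216]), 'eef_rot': array([ 2.03445093e-01,  9.79085923e-01, -9.11364877e-04, -1.36013657e-04]), 'contact_force': array([ 0.69005955, -0.33701118,  0.10708131]), 'opening': 0.9985993570641172}
scene [[416.57522461902585, 0.0, 275.63071746509456], [0.0, 416.57522461902585, 210.87652420367965], [0.0, 0.0, 1.0]] [[0.0133, -0.8603, 0.5096, 1.2467], [0.9998, 0.0056, -0.0167, -0.0771], [0.0115, 0.5098, 0.8602, 1.2667], [0.0, 0.0, 0.0, 1.0]]
top [[453.2778139661896, 0.0, 286.2880894941505], [0.0, 453.2778139661896, 206.18147121112608], [0.0, 0.0, 1.0]] [[-0.026, 0.9832, -0.1805, 0.3126], [-0.9996, -0.0265, -0.0002, -0.0431], [-0.005, 0.1804, 0.9836, 1.2839], [0.0, 0.0, 0.0, 1.0]]
```

View pics/scene0.png

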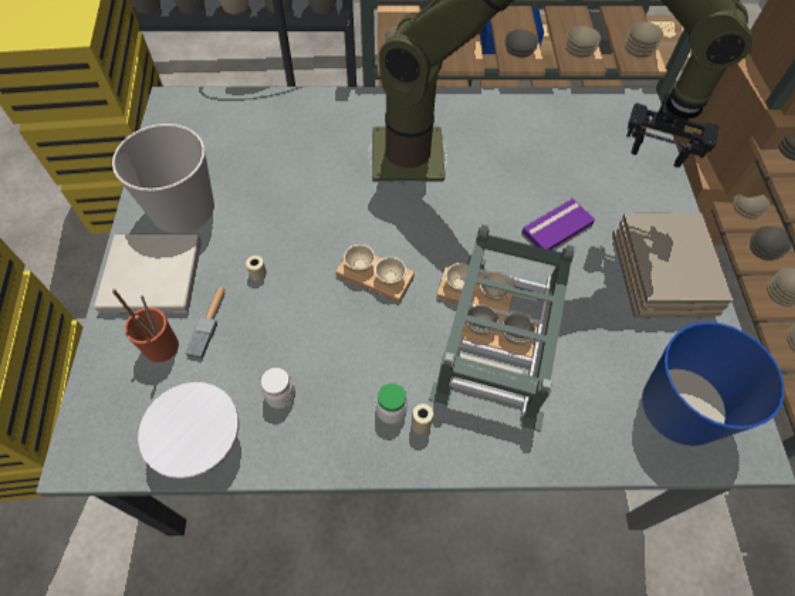

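View pics/top0.png

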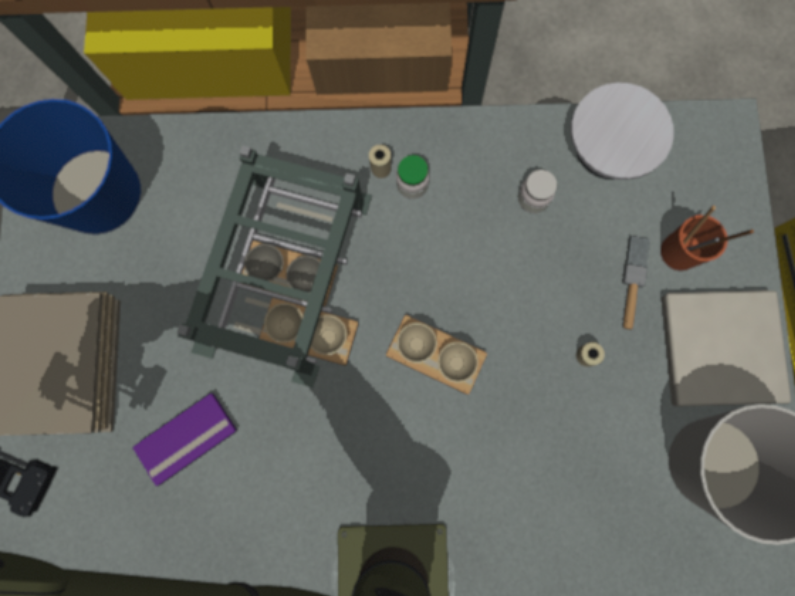

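The scene picture shows the waiting board at (375,270) and the rack at (505,325). In the top picture the near bay's board sticks out at (340,335), the middle board looks home at (285,270), and the far bay at (300,205) is empty. The candidate boards are the waiting wooden one at top (437,353), the two in the rack, and the purple one at (185,438). The purple one is the look-alike, so I leave it alone. Next I enlarge both views.

```bash
cat > h.py <<'E'
import numpy as np, cv2
from plant import r
def ray(d,p):
    v=np.linalg.inv(d['mtx'])@[p[0],p[1],1.]; T=d['cam_to_world']
    return T[:3,3],T[:3,:3]@[v[0],-v[1],-v[2]]
def plane(d,p,z):
    o,v=ray(d,p); return o+v*(z-o[2])/v[2]
def proj(d,P):
    T=d['cam_to_world'];c=T[:3,:3].T@(np.asarray(P)-T[:3,3]);u=d['mtx']@[c[0],-c[1],-c[2]];return u[:2]/u[2]
def tri(d1,p1,d2,p2):
    o1,v1=ray(d1,p1);o2,v2=ray(d2,p2)
    t=np.linalg.lstsq(np.c_[v1,-v2],o2-o1,rcond=None)[0];a,b=o1+t[0]*v1,o2+t[1]*v2
    return (a+b)/2,np.linalg.norm(a-b)
E
python3 - <<'E'
from h import *
import pickle
for n,(x0,y0,x1,y1) in dict(scene=(230,150,410,305),top=(120,95,350,280)).items():
    d=r.snapshot(n);pickle.dump(d,open(n+'.pkl','wb'));k=4 if n=='scene' else 3.2
    c=cv2.resize(d['img'][y0:y1,x0:x1,::-1],None,fx=k,fy=k,interpolation=cv2.INTER_CUBIC)
    cv2.imwrite(f'pics/{n}c.png',c);print(c.shape)
    hsv=cv2.cvtColor(d['img'],cv2.COLOR_RGB2HSV)
    m=cv2.inRange(hsv,(5,90,60),(20,255,255))
    nn,l,st,ce=cv2.connectedComponentsWithStats(m)
    for i in range(1,nn):
        if st[i,4]>80 and x0<ce[i][0]<x1 and y0<ce[i][1]<y1: print(n,st[i],ce[i])
E
```

```text
(620, 720, 3)
scene [237 183  55  29 559] [263.54203936 197.72629696]
scene [308 192  17  21 169] [315.08284024 205.14201183]
scene [332 200  29  20 235] [345.54468085 210.86808511]
scene [325 227  52  25 449] [350.87082405 240.35412027]
(592, 736, 3)
top [196 175  16  21 114] [202.20175439 182.76315789]
top [217 224  35  33 243] [239.89711934 241.82716049]
top [304 232  18  22 136] [310.55882353 240.41176471]
top [272 245  60  32 302] [301.46688742 261.17218543]
```

View pics/scenec.png

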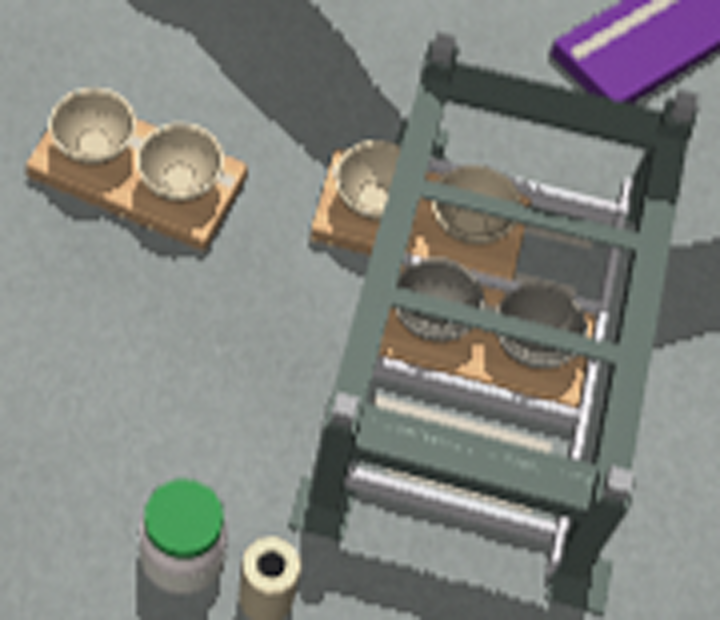

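View pics/topc.png

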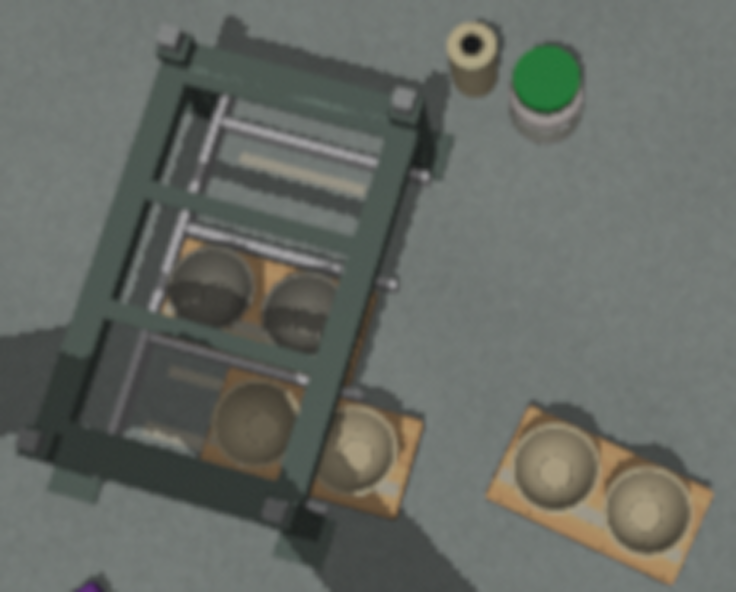

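The crops confirm it: the waiting wooden board has top-crop corners (530,405), (712,489), (672,583) and (488,494). Near-bay board: sticks out. Middle bay: home. Far bay: empty. The purple board lies outside. The post caps give the rack's pose, so I triangulate those next.

```bash
python3 - <<'E'
from h import *
import pickle
S,T=[pickle.load(open(n+'.pkl','rb')) for n in('scene','top')]
s=lambda u,v:(230+u/4,150+v/4); t=lambda u,v:(120+u/3.2,95+v/3.2)
P={}
for k,a,b in [('mf',(345,405),(403,99)),('bf',(620,480),(172,38)),('mn',(443,45),(275,512)),('bn',(683,105),(38,443)),
 ('A',(207,240),(530,405)),('B',(28,165),(712,489)),('C',(57,112),(672,578)),('D',(246,165),(488,494)),
 ('n1',(313,233),(424,415)),('n2',(333,152),(399,514)),
 ('g1',(352,480),(425,177)),('jar2',(183,515),(546,78)),('post',(271,565),(472,45))]:
    p,e=tri(S,s(*a),T,t(*b));P[k]=p;print(k,p.round(4),round(e,4))
for k,b in dict(A=(530,405),B=(712,489),C=(672,578),D=(488,494),n1=(424,415),n2=(399,514)).items():print(k,plane(T,t(*b),.022).round(4))
for k,b in dict(g1=(427,177),g2=(396,285),g3=(307,380)).items():print(k,plane(T,t(*b),.025).round(4))
for k,b in dict(mf=(403,99),bf=(172,38),mn=(275,512),bn=(38,443)).items():print(k,plane(T,t(*b),.155).round(4),plane(S,s(*dict(mf=(345,405),bf=(620,480),mn=(443,45),bn=(683,105))[k]),.155).round(4))
E
```

```text
mf [0.732  0.0584 0.1663] 0.0043
bf [0.7913 0.2492 0.1636] 0.0078
mn [0.4014 0.1612 0.1611] 0.0046
bn [0.4609 0.3506 0.1566] 0.0094
A [ 0.5015 -0.0356  0.0148] 0.0085
B [ 0.4228 -0.1935  0.0161] 0.0065
C [ 0.3474 -0.1642 -0.0098] 0.0067
D [0.4237 0.0021 0.0154] 0.0064
n1 [0.4951 0.0579 0.0147] 0.0078
n2 [0.4086 0.0809 0.0129] 0.0076
g1 [ 0.7203  0.0673 -0.0018] 0.0314
jar2 [ 0.781  -0.0591  0.0778] 0.0046
post [0.8176 0.006  0.068 ] 0.0057
A [ 0.5002 -0.0398  0.022 ]
B [ 0.4222 -0.1961  0.022 ]
C [ 0.3467 -0.158   0.022 ]
D [ 0.423  -0.0013  0.022 ]
n1 [0.4938 0.0535 0.022 ]
n2 [0.4077 0.0762 0.022 ]
g1 [0.7102 0.0478 0.025 ]
g2 [0.6109 0.0767 0.025 ]
g3 [0.5272 0.1558 0.025 ]
mf [0.7361 0.0572 0.155 ] [0.7268 0.062  0.155 ]
bf [0.7943 0.2474 0.155 ] [0.7875 0.2559 0.155 ]
mn [0.4018 0.16   0.155 ] [0.3966 0.1649 0.155 ]
bn [0.4607 0.3462 0.155 ] [0.4589 0.3562 0.155 ]
```

Measured: rack origin ≈ (0.563, 0.098), with its x axis turned 17.2° from world +y towards +x. Post spacing 0.346 × 0.200 m, cap height about 0.16 m and guide-strip ends at y −0.155 and −0.052 all agree with the text. Board 3 is at (0.424, −0.098), turned about 9° from the rack, and its top face triangulates at about 15 mm (text: 22). It must move about 180 mm across to the far bay. I start with the transit.

```bash
cat >> h.py <<'E'
from scipy.spatial.transform import Rotation as Ro
RO=np.array([.563,.098]);A=np.radians(17.2)
XR=np.array([np.sin(A),np.cos(A),0]);YR=np.array([-np.cos(A),np.sin(A),0])
def W(x,y,z): return np.r_[RO,0]+x*XR+y*YR+[0,0,z]
def rk(p): d=np.asarray(p)-np.r_[RO,0];return np.array([d@XR,d@YR,d[2]])
def st():
    s=r.get_state();R=Ro.from_quat(s['eef_rot'])
    print('t %.2f'%s['clock'],'tcp',s['tool_pos'].round(4),'rack',rk(s['tool_pos']).round(4),'F',s['contact_force'].round(1),'op %.2f'%s['opening'])
    print('q',s['q'].round(2),'tool x',R.as_matrix()[:,0].round(3),'z',R.as_matrix()[:,2].round(3));return s['tool_pos'],R
def go(p,zx,pt,Rt=None):
    R=pt[1];d=R.inv().apply(p-pt[0])/.15;print('shift',d.round(3),end=' ')
    if Rt is not None:print('turn',((R.inv()*Rt).as_rotvec()/(np.pi/2)).round(3),end='')
    print()
def tool(x,z):
    z=z/np.linalg.norm(z);x=x-z*(x@z);x/=np.linalg.norm(x);return Ro.from_matrix(np.c_[x,np.cross(z,x),z])
E
python3 -m pendant '[1,-0.5,-0.5,-0.3,0,0,0, 1,-1,-1,-0.3,0,0,0, 1,-1,-1,-0.3,0,0,0, 1,-1,-1,-0.3,0,0,0, 1,-1,-1,-0.3,0,0,0]'
python3 -m pendant '[1,-1,-1,0,0,0,0, 1,-1,-1,0,0,0,0, 1,-1,-1,0,0,0,0, 1,-1,-1,0,0,0,0, 1,-1,-1,0,0,0,0]'
python3 -m pendant '[1,-0.5,-1,0,0,0,0, 1,-0.5,-1,0,0,0,0, 1,-0.5,-1,0,0,0,0, 1,-0.5,-1,0,0,0,0, 1,-0.5,-1,0,0,0,0]'
python3 - <<'E'
from h import *
pt=st()
Rt=tool(np.array([-np.cos(np.radians(26)),np.sin(np.radians(26)),0]),np.array([0,0,-1.]))
e=np.array([.385,-.08,0]);n=np.array([-.9,.437,0]);a=np.array([.437,.9,0])
for off in(.034,.010):go(e+n*off+a*.015+[0,0,.1],0,pt,Rt)
E
```

```text
clock: 0.7
tool_pos: [0.3292, 0.3704, 0.2842]
eef_rot: [0.207, 0.978, -0.002, 0.001]
contact_force: [-0.2, 0.8, 1.0]
opening: 1.0
finger_force: 0.0
clock: 1.2
tool_pos: [0.4061, 0.1723, 0.2835]
eef_rot: [0.208, 0.978, -0.002, 0.0]
contact_force: [0.1, -0.6, 0.1]
opening: 1.001
finger_force: 0.0
clock: 1.7
tool_pos: [0.4136, 0.0087, 0.2837]
eef_rot: [0.206, 0.978, -0.0, -0.0]
contact_force: [-0.5, 0.9, 0.3]
opening: 0.996
finger_force: 0.0
t 1.70 tcp [0.4136 0.0087 0.2837] rack [-0.1295  0.1163  0.2837] F [-0.5  0.9  0.3] op 1.00
q [ 0.03  0.35 -0.22  2.1   0.12  0.7   0.88] tool x [-0.915  0.404 -0.   ] z [-0.    -0.001 -1.   ]
shift [ 0.159 -0.508  1.225] turn [-0.001  0.     0.024]
shift [-1.000e-03 -5.140e-01  1.225e+00] turn [-0.001  0.     0.024]
```

```bash
python3 -m pendant '[1,0.16,-0.5,0,0,0,0.024, 1,0.16,-0.5,0,0,0,0.024, 1,0.16,-0.5,0.3,0,0,0.024, 1,0.16,-0.5,0.6,0,0,0.024, 1,0.16,-0.5,0.9,0,0,0.024, 1,0.16,-0.5,0.9,0,0,0.024]'
python3 - <<'E'
from h import *
pt=st()
d=r.snapshot('wrist');cv2.imwrite('pics/w1.png',d['img'][...,::-1])
E
```

```text
clock: 2.3
tool_pos: [0.3594, -0.0458, 0.144]
eef_rot: [0.22, 0.976, -0.001, -0.006]
contact_force: [-0.4, -0.2, 0.0]
opening: 0.999
finger_force: 0.0
t 2.30 tcp [ 0.3594 -0.0458  0.144 ] rack [-0.1975  0.1519  0.144 ] F [-0.4 -0.2  0. ] op 1.00
q [ 0.05  0.6  -0.07  2.41  0.25  0.15  0.86] tool x [-0.903  0.429  0.011] z [-0.012  0.001 -1.   ]
```

View pics/w1.png

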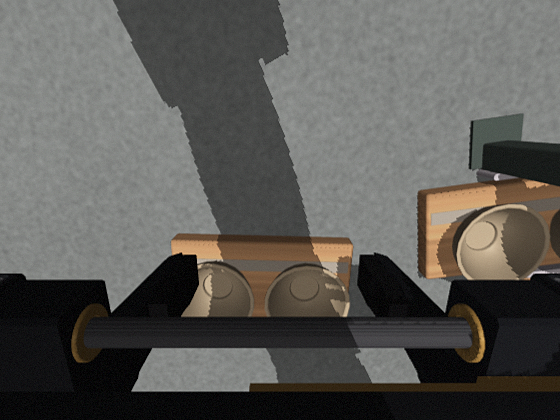

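The wrist view shows board 3 with its far edge at row 240, columns 172–352, and both bowls between the fingers. The arm is close to its inner reach limit (q6 = 0.15). I will lean the hand about 11° with the wrist outward and push with shut fingers at the board's middle, where the bowl rims are 15 mm or more from the edge.

```bash
python3 - <<'E'
from h import *
pt=st();n=np.array([-.9,.437,0]);n/=np.linalg.norm(n);Rt=tool(n,np.array([0,0,-1])+.2*n)
e=np.array([.385,-.08,0])
go(e+n*.028+[0,0,.1],0,pt,Rt);go(e+n*.028+[0,0,.014],0,pt,Rt)
E
```

```text
t 2.35 tcp [ 0.3604 -0.0463  0.1468] rack [-0.1977  0.1509  0.1468] F [-0.7  0.1  1.2] op 1.00
q [ 0.05  0.59 -0.07  2.41  0.25  0.16  0.86] tool x [-0.903  0.429  0.007] z [-0.008  0.001 -1.   ]
shift [-0.06  -0.13   0.312] turn [-0.002  0.121  0.005]
shift [-0.065 -0.129  0.885] turn [-0.002  0.121  0.005]
```

```bash
python3 -m pendant '[0,-0.06,-0.13,0,0,0.12,0.005, 0,-0.06,-0.13,0,0,0.12,0.005, 0,-0.06,-0.13,0.2,0,0.12,0.005, 0,-0.06,-0.13,0.35,0,0.12,0.005, 0,-0.06,-0.13,0.5,0,0.12,0.005, 0,-0.06,-0.13,0.6,0,0.12,0.005, 0,-0.06,-0.13,0.6,0,0.12,0.005]' 20
python3 - <<'E'
from h import *
pt=st();n=np.array([-.9,.437,0]);n/=np.linalg.norm(n);Rt=tool(n,np.array([0,0,-1])+.2*n)
e=np.array([.385,-.08,0])
go(e+n*.028+[0,0,.014],0,pt,Rt)
d=r.snapshot('scene');x=d['img'][120:240,200:360,::-1];cv2.imwrite('pics/s2.png',cv2.resize(x,None,fx=5,fy=5,interpolation=2))
E
```

```text
clock: 3.05
tool_pos: [0.3632, -0.069, 0.0603]
eef_rot: [0.224, 0.97, 0.021, -0.09]
contact_force: [-0.1, 0.1, 0.5]
opening: 0.391
finger_force: 0.0
t 3.05 tcp [ 0.3632 -0.069   0.0603] rack [-0.2186  0.1415  0.0603] F [-0.1  0.1  0.5] op 0.39
q [ 0.22  0.83 -0.17  2.28  0.29  0.22  0.92] tool x [-0.883  0.431  0.185] z [-0.166  0.081 -0.983]
shift [-0.034 -0.003  0.308] turn [ 0.     0.007 -0.001]
```

View pics/s2.png

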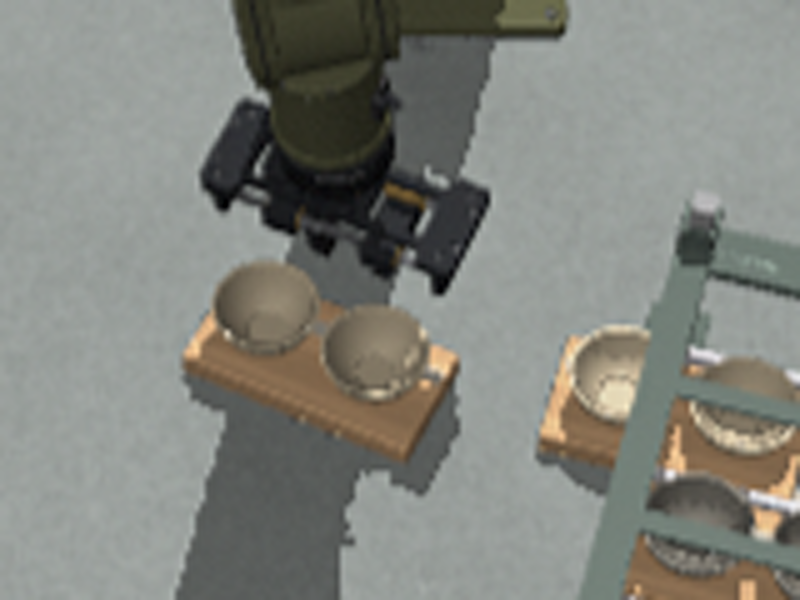

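The hand is beside the board, fingers at (350,250) and clear of the bowls. I shut the fingers and lower it.

```bash
python3 -m pendant '[0,0,0,0,0,0,0, 0,0,0,0,0,0,0, 0,-0.01,0,0.1,0,0,0, 0,-0.02,0,0.2,0,0,0, 0,-0.034,0,0.3,0,0,0, 0,-0.034,0,0.3,0,0,0, 0,-0.034,0,0.3,0,0,0]' | grep -E "force|open"
python3 - <<'E'
from h import *
pt=st();n=np.array([-.9,.437,0]);n/=np.linalg.norm(n)
for s in(.01,.02,.05,.1):go(pt[0]-n*s,0,pt)
print('c2edge',(np.array([.385,-.08,0])-pt[0])@-n)
E
```

```text
contact_force: [-0.5, -0.4, -0.4]
opening: 0.004
finger_force: 0.0
t 3.80 tcp [ 0.3585 -0.0681  0.0142] rack [-0.2191  0.1462  0.0142] F [-0.5 -0.4 -0.4] op 0.00
q [ 0.19  0.94 -0.11  2.29  0.31  0.09  0.91] tool x [-0.882  0.432  0.187] z [-0.168  0.082 -0.982]
shift [-0.065  0.    -0.012] 
shift [-0.131  0.    -0.025] 
shift [-0.327  0.001 -0.062] 
shift [-0.655  0.002 -0.125] 
c2edge 0.029028703391644047
```

```bash
python3 -m pendant '[0,-0.06,0,-0.012,0,0,0, 0,-0.1,0,-0.02,0,0,0, 0,-0.12,0,-0.023,0,0,0, 0,-0.14,0,-0.027,0,0,0, 0,-0.16,0,-0.03,0,0,0, 0,-0.18,0,-0.034,0,0,0, 0,-0.205,0,-0.039,0,0,0, 0,-0.23,0,-0.044,0,0,0, 0,-0.26,0,-0.05,0,0,0, 0,-0.29,0,-0.055,0,0,0, 0,-0.31,0,-0.059,0,0,0, 0,-0.32,0,-0.061,0,0,0]' | grep -E "force"
cat >> h.py <<'E'
def board3(z=.022):
    d=r.snapshot('top');hsv=cv2.cvtColor(d['img'],cv2.COLOR_RGB2HSV)
    m=cv2.inRange(hsv,(5,90,60),(20,255,255));m[:, :200]=0;return d,m
E
python3 - <<'E'
from h import *
pt=st();d=r.snapshot('top');cv2.imwrite('pics/t3.png',cv2.resize(d['img'][140:290,220:370,::-1],None,fx=4,fy=4,interpolation=2))
E
```

```text
contact_force: [-6.4, 2.1, 7.7]
finger_force: 4.2
t 5.00 tcp [ 0.3982 -0.0888  0.0144] rack [-0.2271  0.1022  0.0144] F [-6.4  2.1  7.7] op 0.01
q [ 0.25  0.94 -0.17  2.16  0.31  0.25  0.94] tool x [-0.881  0.431  0.195] z [-0.176  0.083 -0.981]
```

View pics/t3.png

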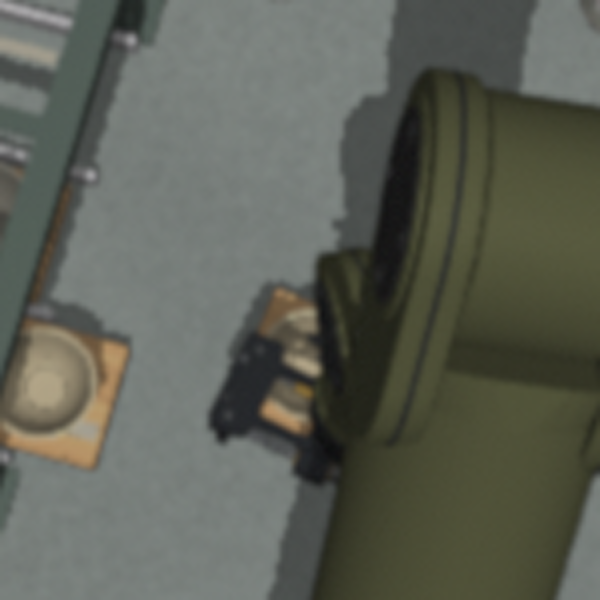

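The top view shows the arm hiding the board; the near-bay board is untouched at (60,390). The next check uses the scene camera numerically, before I go on.

```bash
cat >> h.py <<'E'
def b3(D=None):
    d=D or r.snapshot('scene');hsv=cv2.cvtColor(d['img'],cv2.COLOR_RGB2HSV)
    m=cv2.inRange(hsv,(4,80,50),(22,255,255));m[:150]=0;m[:,:200]=0;m[:,420:]=0;m[300:]=0
    m=cv2.morphologyEx(m,cv2.MORPH_CLOSE,np.ones((3,3)))
    n,l,s,c=cv2.connectedComponentsWithStats(m)
    for i in range(1,n):
        if s[i,4]<120 or c[i][0]>345:continue
        h=cv2.convexHull(np.argwhere(l==i)[:,::-1].astype(np.float32)+0.0)[:,0]
        low=h[np.argmax(h[:,1])];lef=h[np.argmin(h[:,0]+.0*h[:,1])];q=cv2.approxPolyDP(h[:,None],2.5,True)[:,0]
        print('comp',s[i],'poly',[(tuple(int(v) for v in p),rk(plane(d,p,.011)).round(3)[:2].tolist()) for p in q])
E
python3 - <<'E'
from h import *
import pickle
b3(pickle.load(open('scene.pkl','rb')));b3()
E
```

```text
comp [237 183  55  29 583] poly [((291, 193), [-0.13, 0.101]), ((278, 211), [-0.154, 0.015]), ((238, 194), [-0.311, 0.041]), ((237, 190), [-0.32, 0.056]), ((242, 183), [-0.313, 0.091]), ((287, 189), [-0.148, 0.113])]
comp [308 187  17  26 181] poly [((322, 212), [-0.005, 0.056]), ((308, 209), [-0.055, 0.053]), ((314, 187), [-0.057, 0.15]), ((324, 205), [-0.005, 0.086])]
comp [232 190  56  29 584] poly [((287, 200), [-0.136, 0.068]), ((275, 218), [-0.156, -0.015]), ((232, 198), [-0.326, 0.019]), ((237, 190), [-0.32, 0.056]), ((282, 195), [-0.159, 0.083])]
comp [308 192  17  21 173] poly [((322, 212), [-0.005, 0.056]), ((308, 209), [-0.055, 0.053]), ((312, 192), [-0.059, 0.127]), ((324, 205), [-0.005, 0.086])]
```

```bash
python3 -m pendant '[0,-0.02,0,-0.015,0,0,0, 0,-0.05,0,-0.022,0,-0.01,0, 0,-0.085,0,-0.029,0,-0.016,0, 0,-0.12,0,-0.036,0,-0.023,0, 0,-0.155,0,-0.043,0,-0.03,0, 0,-0.19,0,-0.05,0,-0.037,0, 0,-0.225,0,-0.056,0,-0.044,0, 0,-0.26,0,-0.063,0,-0.051,0, 0,-0.295,0,-0.07,0,-0.058,0, 0,-0.33,0,-0.077,0,-0.065,0, 0,-0.36,0,-0.083,0,-0.07,0, 0,-0.37,0,-0.085,0,-0.076,0]' | grep -E "force"
python3 - <<'E'
from h import *
pt=st();b3();n=np.array([-.9,.437,0]);n/=np.linalg.norm(n)
go(pt[0]+n*.05,0,pt,tool(-YR*-1,np.array([0,0,-1.])))
E
```

```text
contact_force: [-0.4, 0.5, -1.1]
finger_force: 0.9
t 6.30 tcp [ 0.4542 -0.1149  0.0157] rack [-0.2356  0.041   0.0157] F [-0.4  0.5 -1.1] op 0.01
q [ 0.23  0.93 -0.1   2.1   0.34  0.19  0.94] tool x [-0.896  0.439  0.067] z [-0.061  0.029 -0.998]
comp [308 192  17  21 173] poly [((322, 212), [-0.005, 0.056]), ((308, 209), [-0.055, 0.053]), ((312, 192), [-0.059, 0.127]), ((324, 205), [-0.005, 0.086])]
comp [224 204  57  29 593] poly [((280, 214), [-0.144, 0.005]), ((268, 232), [-0.163, -0.075]), ((224, 211), [-0.335, -0.04]), ((229, 204), [-0.327, -0.008]), ((275, 209), [-0.166, 0.02])]
shift [ 0.333 -0.001  0.022] turn [ 0.003 -0.043 -0.099]
```

```bash
python3 -m pendant '[0,0.07,0,0.005,0,-0.02,0, 0,0.133,0,0.009,0,-0.043,0, 1,0.133,0,0.009,0,-0.043,0, 1,0.133,0,0.009,0,-0.043,0, 1,0.133,0,0.009,0,-0.043,0, 1,0.133,0,0.009,0,-0.043,0, 1,0.133,0,0.009,0,-0.043,0, 1,0.133,0,0.009,0,-0.043,0, 1,0.133,0,0.009,0,-0.043,0, 1,0.133,0,0.009,0,-0.043,0, 1,0.133,0,0.009,0,-0.043,0]' | grep -E "force|open"
python3 - <<'E'
from h import *
pt=st();Rt=tool(YR,np.array([0,0,-1.]))
for y in(.04,.02,0,-.02,-.04,-.05):print(y,end=' ');go(W(-.236,y,.013),0,pt,Rt)
E
```

```text
contact_force: [1.0, -0.5, -0.6]
opening: 0.798
finger_force: 0.0
t 7.45 tcp [ 0.4357 -0.1058  0.0158] rack [-0.2324  0.0613  0.0158] F [ 1.  -0.5 -0.6] op 0.80
q [ 0.17  0.92 -0.06  2.23  1.64  0.05 -0.39] tool x [-0.898  0.44   0.001] z [-0.001  0.    -1.   ]
0.04 shift [-0.144 -0.002  0.018] turn [-0.    -0.001 -0.099]
0.02 shift [-0.276  0.019  0.018] turn [-0.    -0.001 -0.099]
0 shift [-0.408  0.039  0.018] turn [-0.    -0.001 -0.099]
-0.02 shift [-0.539  0.06   0.018] turn [-0.    -0.001 -0.099]
-0.04 shift [-0.671  0.081  0.018] turn [-0.    -0.001 -0.099]
-0.05 shift [-0.737  0.091  0.018] turn [-0.    -0.001 -0.099]
```

```bash
python3 -m pendant '[1,-0.06,0,0.01,0,0,0, 1,-0.11,0,0.018,0,0,-0.005, 1,-0.14,0.002,0.018,0,0,-0.01, 1,-0.17,0.005,0.018,0,0,-0.02, 1,-0.205,0.01,0.018,0,0,-0.03, 1,-0.245,0.015,0.018,0,0,-0.042, 1,-0.285,0.02,0.018,0,0,-0.055, 1,-0.33,0.027,0.018,0,0,-0.068, 1,-0.375,0.034,0.018,0,0,-0.08, 1,-0.42,0.041,0.018,0,0,-0.09, 1,-0.455,0.047,0.018,0,0,-0.099, 1,-0.47,0.05,0.018,0,0,-0.099]' | grep -E "force|open"
python3 - <<'E'
from h import *
pt=st();b3();Rt=tool(YR,np.array([0,0,-1.]))
for y in(0,-.02,-.04,-.05,-.055):print(y,end=' ');go(W(-.236,y,.013),0,pt,Rt)
E
```

```text
contact_force: [-4.2, -0.2, 1.8]
opening: 0.996
finger_force: 1.7
t 8.65 tcp [ 0.5002 -0.1303  0.0126] rack [-0.2367 -0.0076  0.0126] F [-4.2 -0.2  1.8] op 1.00
q [ 0.43  0.97 -0.44  2.01  1.06  0.41  0.42] tool x [-0.955  0.296  0.005] z [-0.005  0.    -1.   ]
comp [308 192  17  21 173] poly [((322, 212), [-0.005, 0.056]), ((308, 209), [-0.055, 0.053]), ((312, 192), [-0.059, 0.127]), ((324, 205), [-0.005, 0.086])]
comp [221 217  58  26 623] poly [((278, 220), [-0.144, -0.02]), ((271, 242), [-0.142, -0.108]), ((221, 228), [-0.321, -0.106]), ((225, 217), [-0.323, -0.062])]
0 shift [ 0.05   0.005 -0.002] turn [-0.001 -0.003 -0.   ]
-0.02 shift [-0.083  0.005 -0.003] turn [-0.001 -0.003 -0.   ]
-0.04 shift [-0.216  0.005 -0.004] turn [-0.001 -0.003 -0.   ]
-0.05 shift [-0.283  0.005 -0.004] turn [-0.001 -0.003 -0.   ]
-0.055 shift [-0.316  0.005 -0.004] turn [-0.001 -0.003 -0.   ]
```

```bash
python3 -m pendant '[1,-0.02,0,0,0,0,0, 1,-0.05,0,0,0,0,0, 1,-0.085,0,0,0,0,0, 1,-0.12,0,0,0,0,0, 1,-0.155,0,0,0,0,0, 1,-0.19,0,0,0,0,0, 1,-0.225,0,0,0,0,0, 1,-0.25,0,0,0,0,0, 1,-0.27,0,0,0,0,0, 1,-0.283,0,0,0,0,0, 1,-0.283,0,0,0,0,0]' | grep -E "force|open"
python3 - <<'E'
from h import *
pt=st();b3()
E
```

```text
contact_force: [-1.1, 0.2, -1.6]
opening: 1.001
finger_force: 0.6
t 9.80 tcp [ 0.543  -0.1427  0.0128] rack [-0.2359 -0.0521  0.0128] F [-1.1  0.2 -1.6] op 1.00
q [ 0.47  1.01 -0.52  1.88  0.97  0.53  0.55] tool x [-0.955  0.295  0.001] z [-0.001  0.    -1.   ]
comp [308 192  17  21 173] poly [((322, 212), [-0.005, 0.056]), ((308, 209), [-0.055, 0.053]), ((312, 192), [-0.059, 0.127]), ((324, 205), [-0.005, 0.086])]
comp [217 228  58  27 629] poly [((274, 231), [-0.145, -0.065]), ((267, 254), [-0.142, -0.154]), ((217, 240), [-0.318, -0.153]), ((221, 228), [-0.321, -0.106])]
```

```bash
python3 -m pendant '[1,0.1,0,0,0,0,0, 1,0.2,0,0,0,0,0, 1,0.2,0,-0.3,0,0,0, 1,0.2,-0.5,-0.9,0,0,0, 1,0.2,-1,-0.95,0,0,0, 1,0.2,-1,-0.95,0,0,0, 1,0.2,-1,-0.95,0,0,0]' | grep -E "force|open"
python3 - <<'E'
from h import *
pt=st()
Rl=tool(XR*np.cos(.75)+np.array([0,0,np.sin(.75)]),XR*np.sin(.75)-np.array([0,0,np.cos(.75)]))
go(W(-.37,-.105,.12),0,pt,tool(XR,np.array([0,0,-1.])))
d=r.snapshot('top');cv2.imwrite('pics/t4.png',cv2.resize(d['img'][110:260,170:350,::-1],None,fx=4,fy=4,interpolation=2))
E
```

```text
contact_force: [0.4, -0.5, -0.3]
opening: 1.001
finger_force: 0.0
t 10.55 tcp [ 0.4694 -0.2815  0.1573] rack [-0.3902 -0.0228  0.1573] F [ 0.4 -0.5 -0.3] op 1.00
q [ 0.88  0.79 -0.73  1.87  0.75  0.78  1.  ] tool x [-0.954  0.299 -0.002] z [ 0.001 -0.003 -1.   ]
shift [-0.547  0.137  0.249] turn [-0.001  0.002  0.998]
```

View pics/t4.png

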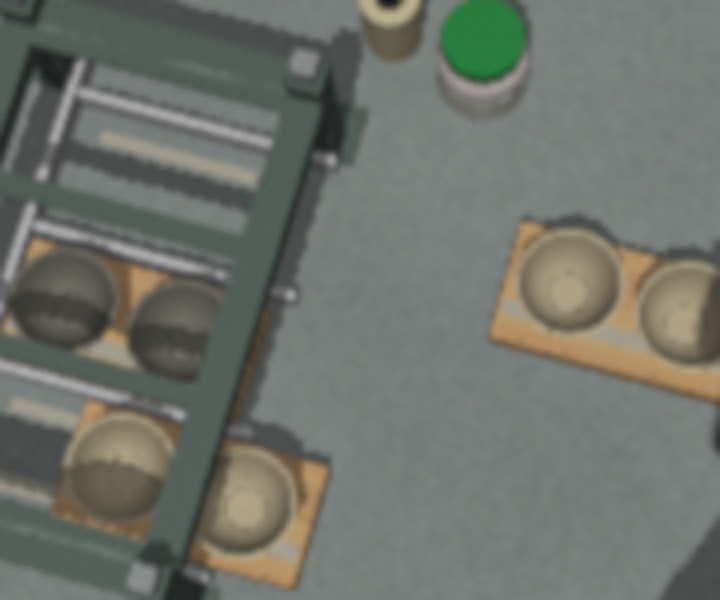

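The top view shows board 3 straight in front of the far bay. Its front corners at (522,217) and (490,341) are parallel to the guides, and the bay's strip ends at (338,160) and (297,296) have their middle on its axis within 1 mm. Now I bring the hand round behind its rear end and lean it.

```bash
python3 -m pendant '[0.4,-0.1,-0.1,0,0,0,0.09, 0.4,-0.3,-0.1,0,0,0,0.18, 0.4,-0.54,-0.07,0,0,0,0.28, 0.4,-0.54,-0.07,0,0,0,0.38, 0.4,-0.54,-0.07,0.1,0,0,0.47, 0.4,-0.54,-0.07,0.1,0,0,0.57, 0.4,-0.54,-0.07,0.1,0,0,0.66, 0.4,-0.54,-0.07,0.1,0,0,0.76, 0.4,-0.54,-0.07,0.1,0,0,0.85, 0.4,-0.54,-0.07,0.1,0,0,0.94, 0.4,-0.54,-0.07,0.1,0,0,1, 0.4,-0.54,-0.07,0.1,0,0,1]' | grep -E "force|open"
python3 - <<'E'
from h import *
pt=st()
Rl=tool(XR*np.cos(.75)+np.array([0,0,np.sin(.75)]),XR*np.sin(.75)-np.array([0,0,np.cos(.75)]))
go(W(-.38,-.105,.08),0,pt,Rl)
d=r.snapshot('top');g=lambda u,v,z:plane(d,(170+u/4,110+v/4),z)
for p in((522,217,.022),(490,341,.022),(720,402,.022),(338,160,.025),(297,296,.025),(38,226,.025),(225,277,.025)):print(p,rk(g(*p)).round(4))
E
```

```text
contact_force: [0.7, -0.2, 0.2]
opening: 0.397
finger_force: 0.0
t 11.80 tcp [ 0.545  -0.3108  0.1407] rack [-0.3958 -0.1037  0.1407] F [ 0.7 -0.2  0.2] op 0.40
q [ 0.61  0.82 -0.31  1.64  0.34  0.73 -0.16] tool x [ 0.295  0.956 -0.001] z [-0.    -0.001 -1.   ]
shift [0.106 0.009 0.405] turn [-0.     0.478  0.001]
(522, 217, 0.022) [-0.1463 -0.1528  0.022 ]
(490, 341, 0.022) [-0.1486 -0.0588  0.022 ]
(720, 402, 0.022) [-0.3167 -0.0602  0.022 ]
(338, 160, 0.025) [-0.0071 -0.1572  0.025 ]
(297, 296, 0.025) [-0.0075 -0.0526  0.025 ]
(38, 226, 0.025) [ 0.1865 -0.0519  0.025 ]
(225, 277, 0.025) [ 0.046  -0.0521  0.025 ]
```

```bash
python3 -m pendant '[0.4,0,0,0,0,0.09,0, 0.4,0,0,0.1,0,0.18,0, 0.4,0.03,0.009,0.2,0,0.28,0, 0.4,0.06,0.009,0.3,0,0.37,0, 0.4,0.106,0.009,0.4,0,0.46,0, 0.4,0.106,0.009,0.4,0,0.478,0, 0.4,0.106,0.009,0.4,0,0.478,0]' | grep -E "force|open"
python3 - <<'E'
from h import *
pt=st();go(W(-.365,-.105,.011),0,pt);print((np.linalg.inv(pt[1].as_matrix())@XR/.15*.1).round(3))
E
```

```text
contact_force: [0.7, -0.2, 0.7]
opening: 0.402
finger_force: 0.0
t 12.55 tcp [ 0.5493 -0.297   0.0791] rack [-0.3814 -0.1037  0.0791] F [ 0.7 -0.2  0.7] op 0.40
q [ 1.1   1.21 -0.77  1.4   0.02  0.96  0.34] tool x [0.219 0.698 0.682] z [ 0.201  0.652 -0.731]
shift [-0.229  0.009  0.406] 
[ 0.488 -0.001  0.455]
```

```bash
python3 -m pendant '[0.4,-0.1,0.005,0.15,0,0,0, 0.4,-0.19,0.009,0.33,0,0,0, 0.4,-0.229,0.009,0.406,0,0,0, 0.4,-0.229,0.009,0.406,0,0,0, 0.4,-0.18,0.009,0.452,0,0,0, 0.4,-0.155,0.009,0.475,0,0,0, 0.4,-0.13,0.009,0.498,0,0,0, 0.4,-0.11,0.009,0.517,0,0,0, 0.4,-0.09,0.009,0.536,0,0,0, 0.4,-0.065,0.009,0.559,0,0,0, 0.4,-0.04,0.009,0.582,0,0,0, 0.4,-0.02,0.009,0.601,0,0,0]' | grep -E "force|open"
python3 - <<'E'
from h import *
pt=st();b3();go(W(-.22,-.105,.011),0,pt)
E
```

```text
contact_force: [-0.8, -3.2, 1.4]
opening: 0.4
finger_force: 1.8
t 13.75 tcp [ 0.5688 -0.2408  0.0121] rack [-0.3219 -0.1058  0.0121] F [-0.8 -3.2  1.4] op 0.40
q [ 1.03  1.29 -0.75  1.47  0.03  0.79  0.33] tool x [0.218 0.699 0.681] z [ 0.201  0.65  -0.732]
comp [308 192  17  21 173] poly [((322, 212), [-0.005, 0.056]), ((308, 209), [-0.055, 0.053]), ((312, 192), [-0.059, 0.127]), ((324, 205), [-0.005, 0.086])]
comp [219 229  58  26 619] poly [((276, 231), [-0.138, -0.063]), ((269, 254), [-0.136, -0.152]), ((219, 241), [-0.31, -0.155]), ((223, 229), [-0.313, -0.108])]
shift [ 0.493 -0.006  0.468]
```

```bash
python3 -m pendant '[0.4,0.02,0,0.019,0,0,0, 0.4,0.054,0,0.051,0,0,0, 0.4,0.098,0,0.093,0,0,0, 0.4,0.146,-0.002,0.138,0,0,0, 0.4,0.195,-0.002,0.184,0,0,0, 0.4,0.244,-0.003,0.23,0,0,0, 0.4,0.293,-0.003,0.276,0,0,0, 0.4,0.342,-0.004,0.323,0,0,0, 0.4,0.39,-0.004,0.368,0,0,0, 0.4,0.429,-0.005,0.405,0,0,0, 0.4,0.454,-0.006,0.428,0,0,0, 0.4,0.464,-0.006,0.437,0,0,0]' | grep -E "force|open"
python3 - <<'E'
from h import *
pt=st();b3();go(W(-.14,-.105,.011),0,pt)
d=r.snapshot('top');cv2.imwrite('pics/t5.png',cv2.resize(d['img'][110:260,170:350,::-1],None,fx=4,fy=4,interpolation=2))
E
```

```text
contact_force: [-1.4, -3.8, 3.1]
opening: 0.399
finger_force: 2.3
t 15.00 tcp [ 0.5962 -0.1475  0.0119] rack [-0.2247 -0.1043  0.0119] F [-1.4 -3.8  3.1] op 0.40
q [ 0.91  1.28 -0.76  1.59  0.01  0.61  0.25] tool x [0.217 0.698 0.682] z [ 0.2    0.652 -0.731]
comp [308 192  17  21 174] poly [((322, 212), [-0.005, 0.056]), ((308, 209), [-0.055, 0.053]), ((312, 192), [-0.059, 0.127]), ((324, 205), [-0.005, 0.086])]
comp [246 233  59  30 633] poly [((304, 238), [-0.04, -0.061]), ((297, 262), [-0.04, -0.153]), ((246, 246), [-0.218, -0.146]), ((251, 233), [-0.217, -0.095])]
shift [0.409 0.006 0.39 ]
```

View pics/t5.png

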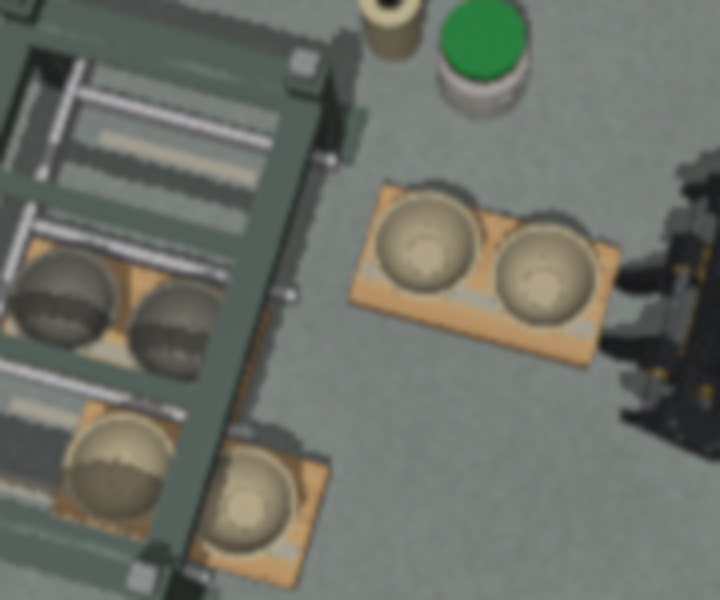

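The top view shows the board straight before the far bay, front corners (386,184) and (349,302), rear corners (620,247) and (588,366), fingers at its end. I check the fit.

```bash
python3 - <<'E'
from h import *
d=r.snapshot('top');g=lambda u,v,z:plane(d,(170+u/4,110+v/4),z)
for p in((386,184,.022),(349,302,.022),(620,247,.022),(588,366,.022)):print(p,rk(g(*p)).round(4))
E
```

```text
(386, 184, 0.022) [-0.0452 -0.1501  0.022 ]
(349, 302, 0.022) [-0.044 -0.059  0.022]
(620, 247, 0.022) [-0.2199 -0.1503  0.022 ]
(588, 366, 0.022) [-0.2203 -0.0601  0.022 ]
```

Centred within about 1 mm and straight, so I go in.

```bash
python3 -m pendant '[0.4,0.02,0,0.019,0,0,0, 0.4,0.05,0,0.047,0,0,0, 0.4,0.085,0,0.08,0,0,0, 0.4,0.12,0,0.113,0,0,0, 0.4,0.155,0,0.146,0,0,0, 0.4,0.19,0,0.18,0,0,0, 0.4,0.225,0,0.213,0,0,0, 0.4,0.26,0,0.247,0,0,0, 0.4,0.295,0,0.28,0,0,0, 0.4,0.33,0,0.314,0,0,0, 0.4,0.36,0,0.342,0,0,0, 0.4,0.375,0,0.356,0,0,0]' | grep -E "force|open"
python3 - <<'E'
from h import *
pt=st();go(W(-.05,-.105,.012),0,pt)
E
```

```text
contact_force: [-1.1, -4.9, 4.5]
opening: 0.4
finger_force: 2.6
t 16.35 tcp [ 0.6191 -0.0732  0.0113] rack [-0.1469 -0.1042  0.0113] F [-1.1 -4.9  4.5] op 0.40
q [ 0.8   1.27 -0.77  1.65 -0.02  0.48  0.19] tool x [0.216 0.698 0.682] z [ 0.2    0.652 -0.731]
shift [0.475 0.006 0.437]
```

```bash
python3 -m pendant '[0.4,0.02,0,0.017,0,0,0, 0.4,0.055,0,0.05,0,0,0, 0.4,0.1,0,0.09,0,0,0, 0.4,0.145,0,0.132,0,0,0, 0.4,0.19,0,0.174,0,0,0, 0.4,0.235,0,0.215,0,0,0, 0.4,0.28,0,0.257,0,0,0, 0.4,0.325,0,0.298,0,0,0, 0.4,0.37,0,0.34,0,0,0, 0.4,0.415,0,0.382,0,0,0, 0.4,0.445,0,0.41,0,0,0, 0.4,0.46,0,0.424,0,0,0]' | grep -E "force|open"
python3 - <<'E'
from h import *
pt=st();go(W(-.005,-.105,.012),0,pt)
E
```

```text
contact_force: [-1.0, -2.3, -0.5]
opening: 0.401
finger_force: 1.3
t 17.55 tcp [0.6465 0.0167 0.0116] rack [-0.053  -0.1038  0.0116] F [-1.  -2.3 -0.5] op 0.40
q [ 0.66  1.27 -0.77  1.68 -0.06  0.35  0.11] tool x [0.216 0.698 0.682] z [ 0.199  0.653 -0.731]
shift [0.236 0.008 0.216]
```

```bash
python3 -m pendant '[0.4,0.015,0,0.013,0,0,0, 0.4,0.04,0,0.036,0,0,0, 0.4,0.065,0,0.059,0,0,0, 0.4,0.09,0,0.082,0,0,0, 0.4,0.115,0,0.105,0,0,0, 0.4,0.14,0,0.128,0,0,0, 0.4,0.165,0,0.151,0,0,0, 0.4,0.185,0,0.169,0,0,0, 0.4,0.2,0,0.183,0,0,0, 0.4,0.21,0,0.192,0,0,0, 0.4,0.215,0,0.197,0,0,0]' | grep -E "force|open"
python3 - <<'E'
from h import *
pt=st();d=r.snapshot('top');cv2.imwrite('pics/t6.png',cv2.resize(d['img'][95:260,120:320,::-1],None,fx=3.6,fy=3.6,interpolation=2))
E
```

```text
contact_force: [-0.3, -1.5, -0.8]
opening: 0.404
finger_force: 1.0
t 18.65 tcp [0.6596 0.0574 0.012 ] rack [-0.0102 -0.1043  0.012 ] F [-0.3 -1.5 -0.8] op 0.40
q [ 0.59  1.27 -0.77  1.68 -0.08  0.31  0.08] tool x [0.217 0.698 0.682] z [ 0.2    0.652 -0.731]
```

```bash
python3 -m pendant '[0.4,0.01,0,0.009,0,0,0, 0.4,0.02,0,0.018,0,0,0, 0.4,0.03,0,0.027,0,0,0, 0.4,0.04,0,0.036,0,0,0, 0.4,0.044,0,0.04,0,0,0]' | grep -E "force|tool"
python3 -m pendant '[0.4,0.005,0,0.0046,0,0,0, 0.4,0.01,0,0.009,0,0,0, 0.4,0.01,0,0.009,0,0,0]' | grep -E "force|tool"
python3 -c "from h import *;st()"
```

```text
tool_pos: [0.6623, 0.0661, 0.0122]
contact_force: [-1.1, -1.9, -1.0]
finger_force: 0.9
tool_pos: [0.6629, 0.0679, 0.0123]
contact_force: [-0.3, -1.5, -1.3]
finger_force: 0.7
t 19.50 tcp [0.6629 0.0679 0.0123] rack [ 0.0008 -0.1043  0.0123] F [-0.3 -1.5 -1.3] op 0.40
q [ 0.57  1.27 -0.77  1.68 -0.08  0.3   0.07] tool x [0.217 0.698 0.682] z [ 0.2    0.652 -0.731]
```

```bash
python3 -m pendant '[0.4,0.005,0,0.0046,0,0,0, 0.4,0.01,0,0.009,0,0,0, 0.4,0.01,0,0.009,0,0,0]' | grep -E "force|tool"
python3 -m pendant '[0.4,0.005,0,0.0046,0,0,0, 0.4,0.01,0,0.009,0,0,0, 0.4,0.01,0,0.009,0,0,0]' | grep -E "force|tool"
python3 -c "from h import *;st()"
```

```text
tool_pos: [0.6635, 0.0698, 0.0123]
contact_force: [-0.7, -1.1, -1.9]
finger_force: 0.8
tool_pos: [0.664, 0.0717, 0.0123]
contact_force: [0.2, -1.0, -0.5]
finger_force: 0.8
t 20.10 tcp [0.664  0.0717 0.0123] rack [ 0.0048 -0.1043  0.0123] F [ 0.2 -1.  -0.5] op 0.40
q [ 0.56  1.27 -0.77  1.68 -0.09  0.29  0.07] tool x [0.217 0.698 0.682] z [ 0.2    0.652 -0.731]
```

```bash
python3 -m pendant '[0.4,0.005,0,0.0046,0,0,0, 0.4,0.01,0,0.009,0,0,0, 0.4,0.01,0,0.009,0,0,0]' | grep -E "force|tool"
python3 -m pendant '[0.4,0.005,0,0.0046,0,0,0, 0.4,0.01,0,0.009,0,0,0, 0.4,0.01,0,0.009,0,0,0]' | grep -E "force|tool"
python3 -c "from h import *;st()"
```

```text
tool_pos: [0.6646, 0.0737, 0.0124]
contact_force: [0.8, -2.2, -1.3]
finger_force: 0.8
tool_pos: [0.6651, 0.0749, 0.0121]
contact_force: [-1.1, -4.3, -0.6]
finger_force: 2.0
t 20.70 tcp [0.6651 0.0749 0.0121] rack [ 0.0081 -0.1044  0.0121] F [-1.1 -4.3 -0.6] op 0.40
q [ 0.56  1.27 -0.77  1.68 -0.09  0.29  0.06] tool x [0.217 0.699 0.681] z [ 0.2    0.651 -0.732]
```

```bash
python3 -m pendant '[0.4,0.004,0,0.0036,0,0,0, 0.4,0.007,0,0.0065,0,0,0, 0.4,0.007,0,0.0065,0,0,0]' | grep -E "force|tool"
python3 -c "from h import *;st()"
```

```text
tool_pos: [0.6653, 0.0752, 0.012]
contact_force: [-4.1, -8.0, 3.8]
finger_force: 4.1
t 21.00 tcp [0.6653 0.0752 0.012 ] rack [ 0.0085 -0.1044  0.012 ] F [-4.1 -8.   3.8] op 0.41
q [ 0.55  1.27 -0.77  1.68 -0.09  0.29  0.06] tool x [0.218 0.699 0.681] z [ 0.2    0.651 -0.733]
```

Force rises sharply at TCP x = 0.0085, the expected home position, so board 3 is home. I retract and cross to the near bay.

```bash
python3 -m pendant '[0.4,-0.1,0,-0.09,0,0,0, 0.4,-0.25,0,-0.23,0,0,0, 0.4,-0.4,0,-0.38,0,0,0, 0.4,-0.544,0,-0.69,0,0,0, 0.4,-0.544,0,-0.69,0,0,0]' | grep -E "force"
python3 -m pendant '[0.4,0,-0.2,0,0,0,0, 0.4,0,-0.45,0,0,0,0, 0.4,0,-0.7,0,0,0,0, 0.4,0,-0.7,0,0,0,0]' | grep -E "force"
python3 - <<'E'
from h import *
pt=st();Rl=tool(XR*np.cos(.75)+np.array([0,0,np.sin(.75)]),XR*np.sin(.75)-np.array([0,0,np.cos(.75)]))
go(W(-.12,.1,.03),0,pt,Rl)
E
```

```text
contact_force: [0.5, 0.1, -0.3]
finger_force: 0.0
contact_force: [-0.0, 0.1, 0.2]
finger_force: 0.0
t 21.90 tcp [ 0.5203 -0.0132  0.0333] rack [-0.1188  0.0079  0.0333] F [-0.   0.1  0.2] op 0.40
q [ 0.83  1.21 -0.8   2.   -0.03  0.2   0.17] tool x [0.217 0.697 0.684] z [ 0.191  0.657 -0.73 ]
shift [-0.021 -0.614  0.018] turn [-0.008 -0.002 -0.001]
```

```bash
python3 -m pendant '[0.4,0,-0.2,0,0,0,0, 0.4,0,-0.4,0,0,0,0, 0.4,-0.02,-0.614,0,0,0,0, 0.4,-0.02,-0.614,0,0,0,0, 0.4,-0.02,-0.614,0,0,0,0]' | grep -E "force"
python3 - <<'E'
from h import *
pt=st();Rl=tool(XR*np.cos(.75)+np.array([0,0,np.sin(.75)]),XR*np.sin(.75)-np.array([0,0,np.cos(.75)]))
go(W(-.085,.1,.012),0,pt,Rl);b3();d=r.snapshot('scene');cv2.imwrite('pics/s7.png',cv2.resize(d['img'][140:300,220:410,::-1],None,fx=3.7,fy=3.7,interpolation=2))
E
```

```text
contact_force: [0.0, -0.7, 0.1]
finger_force: 0.0
t 22.40 tcp [4.443e-01 4.000e-04 3.400e-02] rack [-0.1283  0.0845  0.034 ] F [ 0.  -0.7  0.1] op 0.40
q [ 0.89  1.23 -0.82  2.21  0.65  0.04 -0.47] tool x [0.216 0.697 0.684] z [ 0.183  0.659 -0.73 ]
shift [ 0.11  -0.097  0.306] turn [-0.012 -0.002 -0.   ]
comp [308 192  17  21 173] poly [((322, 212), [-0.005, 0.056]), ((308, 209), [-0.055, 0.053]), ((312, 192), [-0.059, 0.127]), ((324, 205), [-0.005, 0.086])]
```

View pics/s7.png

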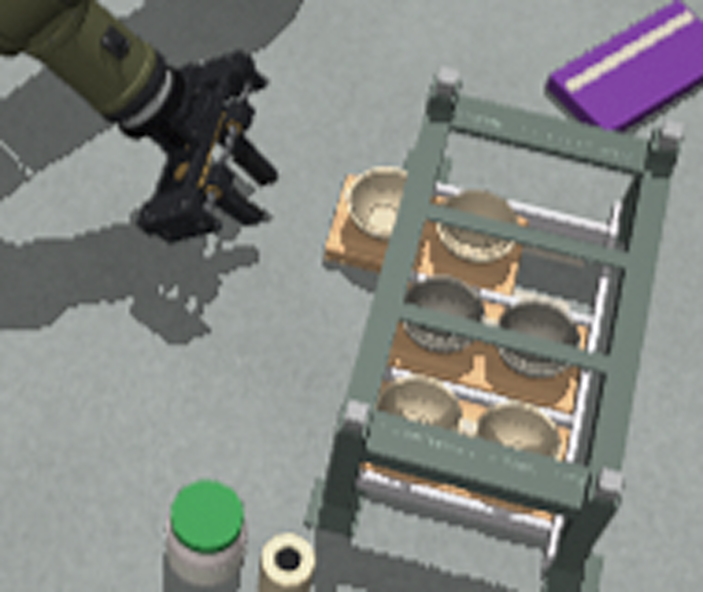

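The scene view shows the far board in, bowls standing at (420,405) and (515,432), its row matching the middle board's. The near board sticks out at (355,215), the hand at (250,190) facing it. I continue.

```bash
python3 -m pendant '[0.4,-0.05,-0.1,0,-0.012,0,0, 0.4,-0.05,-0.1,0.05,-0.012,0,0, 0.4,0,-0.1,0.15,-0.012,0,0, 0.4,0.04,-0.1,0.22,-0.012,0,0, 0.4,0.07,-0.1,0.26,-0.012,0,0, 0.4,0.07,-0.1,0.26,-0.012,0,0, 0.4,0.07,-0.1,0.26,-0.012,0,0]' | grep -E "force"
python3 - <<'E'
from h import *
pt=st();Rl=tool(XR*np.cos(.75)+np.array([0,0,np.sin(.75)]),XR*np.sin(.75)-np.array([0,0,np.cos(.75)]))
go(W(-.07,.102,.012),0,pt,Rl);go(W(-.02,.102,.012),0,pt,Rl)
E
```

```text
contact_force: [-0.4, 0.4, 0.2]
finger_force: 0.0
t 23.20 tcp [0.4387 0.0388 0.0124] rack [-0.0933  0.1012  0.0124] F [-0.4  0.4  0.2] op 0.40
q [ 0.96  1.45 -1.12  2.27  1.86  0.39 -1.68] tool x [0.216 0.695 0.685] z [ 0.199  0.656 -0.728]
shift [ 0.111 -0.005  0.108] turn [-0.002 -0.003 -0.   ]
shift [ 0.354 -0.004  0.337] turn [-0.002 -0.003 -0.   ]
```

```bash
python3 -m pendant '[0.4,0.04,0,0.038,0,0,0, 0.4,0.08,0,0.077,0,0,0, 0.4,0.1,0,0.096,0,0,0, 0.4,0.12,0,0.116,0,0,0, 0.4,0.14,0,0.135,0,0,0, 0.4,0.16,0,0.154,0,0,0, 0.4,0.185,0,0.178,0,0,0, 0.4,0.21,0,0.202,0,0,0, 0.4,0.235,0,0.226,0,0,0, 0.4,0.26,0,0.249,0,0,0, 0.4,0.275,0,0.263,0,0,0]' | grep -E "force"
python3 - <<'E'
from h import *
pt=st();b3();go(W(-.005,.103,.012),0,pt)
E
```

```text
contact_force: [-1.2, -3.0, 3.1]
finger_force: 2.1
t 24.30 tcp [0.4554 0.0922 0.0117] rack [-0.0374  0.1011  0.0117] F [-1.2 -3.   3.1] op 0.40
q [ 0.87  1.53 -1.23  2.28  1.97  0.55 -1.86] tool x [0.217 0.698 0.683] z [ 0.2    0.653 -0.73 ]
shift [ 0.159 -0.013  0.146]
```

```bash
python3 -m pendant '[0.4,0.015,0,0.014,0,0,0, 0.4,0.035,0,0.032,0,0,0, 0.4,0.055,0,0.05,0,0,0, 0.4,0.075,0,0.069,0,0,0, 0.4,0.095,0,0.087,0,0,0, 0.4,0.115,0,0.106,0,0,0, 0.4,0.135,0,0.124,0,0,0, 0.4,0.15,0,0.138,0,0,0, 0.4,0.158,0,0.145,0,0,0]' | grep -E "force"
python3 - <<'E'
from h import *
pt=st();go(W(.008,.103,.012),0,pt)
E
```

```text
contact_force: [-1.0, -3.3, 0.8]
finger_force: 1.6
t 25.25 tcp [0.4648 0.1227 0.0118] rack [-0.0054  0.1011  0.0118] F [-1.  -3.3  0.8] op 0.40
q [ 0.8   1.56 -1.28  2.27  2.01  0.62 -1.94] tool x [0.217 0.698 0.683] z [ 0.2    0.653 -0.731]
shift [ 0.066 -0.013  0.06 ]
```

```bash
python3 -m pendant '[0.4,0.01,0,0.009,0,0,0, 0.4,0.02,0,0.018,0,0,0, 0.4,0.03,0,0.027,0,0,0, 0.4,0.039,0,0.036,0,0,0, 0.4,0.044,0,0.04,0,0,0, 0.4,0.044,0,0.04,0,0,0]' | grep -E "force|tool"
python3 -m pendant '[0.4,0.005,0,0.0046,0,0,0, 0.4,0.01,0,0.009,0,0,0, 0.4,0.01,0,0.009,0,0,0]' | grep -E "force|tool"
python3 -c "from h import *;st()"
```

```text
tool_pos: [0.4675, 0.1311, 0.012]
contact_force: [-0.5, -1.9, -0.9]
finger_force: 0.9
tool_pos: [0.4681, 0.1329, 0.0121]
contact_force: [-1.5, -1.9, -0.6]
finger_force: 1.0
t 26.15 tcp [0.4681 0.1329 0.0121] rack [0.0053 0.101  0.0121] F [-1.5 -1.9 -0.6] op 0.40
q [ 0.78  1.57 -1.29  2.27  2.02  0.64 -1.96] tool x [0.217 0.698 0.683] z [ 0.2    0.653 -0.731]
```

```bash
python3 -m pendant '[0.4,0.005,0,0.0046,0,0,0, 0.4,0.01,0,0.009,0,0,0, 0.4,0.01,0,0.009,0,0,0]' | grep -E "force|tool"
python3 -m pendant '[0.4,0.005,0,0.0046,0,0,0, 0.4,0.01,0,0.009,0,0,0, 0.4,0.01,0,0.009,0,0,0]' | grep -E "force|tool"
python3 -c "from h import *;st()"
```

```text
tool_pos: [0.4687, 0.1349, 0.0121]
contact_force: [-1.9, -2.1, -0.6]
finger_force: 0.9
tool_pos: [0.4691, 0.1362, 0.0119]
contact_force: [-2.8, -6.2, 1.0]
finger_force: 2.9
t 26.75 tcp [0.4691 0.1362 0.0119] rack [0.0087 0.101  0.0119] F [-2.8 -6.2  1. ] op 0.40
q [ 0.78  1.57 -1.3   2.27  2.02  0.64 -1.97] tool x [0.217 0.698 0.682] z [ 0.2    0.652 -0.731]
```

```bash
python3 -m pendant '[0.4,0.004,0,0.0036,0,0,0, 0.4,0.007,0,0.0065,0,0,0, 0.4,0.007,0,0.0065,0,0,0]' | grep -E "force|tool"
python3 -m pendant '[0.4,-0.1,0,-0.09,0,0,0, 0.4,-0.25,0,-0.23,0,0,0, 0.4,-0.42,0,-0.39,0,0,0, 0.4,-0.5,0,-0.5,0,0,0, 0.4,-0.5,0.3,-0.7,0,0,0, 0.4,-0.4,0.5,-0.9,0,0,0, 0.4,-0.3,0.5,-1,0,0,0, 0.4,-0.3,0.5,-1,0,0,0]' | grep -E "force|tool"
python3 - <<'E'
from h import *
import pickle
st()
for n in('scene','top'):
    d=r.snapshot(n);o=pickle.load(open(n+'.pkl','rb'))
    hsv=cv2.cvtColor(d['img'],cv2.COLOR_RGB2HSV)
    m=cv2.inRange(hsv,(4,80,50),(22,255,255))
    k,l,s,c=cv2.connectedComponentsWithStats(m)
    for i in range(1,k):
        if s[i,4]>25 and 100<c[i][0]<420 and 95<c[i][1]<300:print(n,s[i],rk(plane(d,c[i],.022)).round(3)[:2])
    D=(cv2.absdiff(d['img'],o['img']).max(2)>60).astype(np.uint8);k,l,s,c=cv2.connectedComponentsWithStats(cv2.dilate(D,np.ones((3,3))))
    print(n,'changed',[s[i].tolist() for i in range(1,k) if s[i,4]>60])
    cir=cv2.HoughCircles(cv2.medianBlur(cv2.cvtColor(d['img'],cv2.COLOR_RGB2GRAY),3),cv2.HOUGH_GRADIENT,1,18,param1=80,param2=14,minRadius=11,maxRadius=17)
    if n=='top' and cir is not None:
        for u in cir[0]:
            p=rk(plane(d,u[:2],.058))
            if -.1<p[0]<.22 and abs(p[1])<.17:print('bowl?',p.round(3)[:2],u[2])
E
```

```text
tool_pos: [0.4692, 0.1365, 0.0118]
contact_force: [-5.0, -11.4, 4.0]
finger_force: 6.4
tool_pos: [0.5012, -0.0131, 0.0918]
contact_force: [1.4, 0.8, -1.8]
finger_force: 0.0
t 27.85 tcp [ 0.5012 -0.0131  0.0918] rack [-0.1244  0.0262  0.0918] F [ 1.4  0.8 -1.8] op 0.40
q [ 1.03  1.31 -1.24  2.07  1.02  0.47 -0.93] tool x [0.215 0.699 0.682] z [ 0.198  0.653 -0.731]
scene [270 174   8  24  41] [-0.196  0.098]
scene [332 201  50  24 418] [0.114 0.076]
scene [145 202  13  22 123] [-0.568 -0.125]
scene [  79  204   47   51 1020] [-0.678 -0.245]
scene [325 227  52  25 463] [ 0.113 -0.03 ]
scene [317 265  53  16  98] [ 0.112 -0.15 ]
scene changed [[440, 0, 89, 110, 2779], [286, 3, 52, 51, 1253], [340, 3, 18, 14, 149], [469, 3, 21, 18, 212], [106, 17, 150, 41, 2887], [263, 17, 9, 37, 170], [250, 46, 7, 12, 78], [105, 48, 228, 207, 16604], [484, 93, 19, 19, 198], [473, 108, 9, 11, 75], [336, 157, 69, 45, 769], [439, 158, 36, 57, 1040], [392, 173, 55, 65, 1958], [124, 191, 12, 24, 179], [354, 192, 26, 10, 140], [335, 199, 27, 30, 303], [359, 205, 26, 26, 285], [323, 244, 52, 21, 427], [318, 26
[... 281 characters left out ...]
135]
top [172 232  27  11  93] [0.11  0.136]
top changed [[183, 135, 51, 26, 375], [179, 161, 50, 17, 216], [272, 178, 199, 121, 9411], [192, 192, 11, 10, 82], [159, 198, 30, 30, 493], [186, 204, 27, 25, 392], [62, 210, 8, 15, 61], [238, 222, 9, 14, 73], [59, 231, 9, 16, 66], [223, 243, 23, 16, 205], [36, 251, 26, 31, 226], [473, 254, 18, 17, 199], [28, 256, 11, 22, 111], [313, 260, 20, 8, 85], [56, 269, 10, 13, 81], [490, 283, 70, 94, 1936], [0, 316, 42, 49, 1370], [314, 327, 171, 93, 5206], [472, 379, 15, 10, 65], [0, 387, 232, 33, 3533], [342, 413, 19, 7, 98]]
bowl? [ 0.15  -0.119] 14.1
bowl? [0.152 0.098] 15.2
bowl? [ 0.143 -0.007] 14.1
bowl? [0.056 0.094] 16.4
bowl? [ 0.058 -0.004] 14.1
```

```bash
python3 -m pendant '[0.4,0,0,0,0,0,0, 0.4,0,0,0,0,0,0, 0.4,0,0,0,0,0,0]' | grep clock; python3 -c "
from plant import r
print(r.finish_job())"
```

```text
clock: 28.25
the job is handed in; nothing more can be done
None
```

I handed the job in at 28.3 s: the waiting board went into the empty far bay and the protruding near board was pushed home. Both stopped against the back stop at about 9–13 N, and the final images show all three boards at the same depth. Five of the six bowls were found at their places; the sixth, on the far board under the rail, was not picked up in that last check, though both bowls on that board were standing in an earlier picture. The result of the judging was not shown.

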